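Dock the carrier and thread its locking pin

ROBOT

A 7-joint arm with a two-finger parallel gripper is mounted at the origin on a cart in front of the work surface, level with it; the furniture and walls round the work are solid. World frame = base frame: x ahead of the robot, y to its left, z up, the work surface at z = 0. Lengths are in m, angles in rad, forces in N, time in s.
With the tool pointing down it reaches from about 0.4 to 0.85 m from the base axis. Payload 10.4 kg.
Tool frame: the origin (TCP) lies between the finger pads; the fingertips stand tip_extent ahead of it and the grasp point (between the pads) lies 2 mm behind it (tip_extent is the distance from the TCP to the fingertips, in m); z points along the fingers, y is the direction in which the jaws open and shut (so a half turn about z gives the same grasp; the last joint's range is limited). The gripper opens to 87 mm and grips with 3 to 60 N. Pads are 19 mm wide; open, the fingers measure 117 mm over their backs; the gripper's body (75 mm by 190 mm) begins 51 mm behind the grasp point.
Start: joints at [-1.201, 0.332, -0.065, 1.46, 0.022, 1.35, -0.088], TCP at [0.239, 0.577, 0.24] pointing down, gripper open.
Joint ranges: [-2.6, 2.6], [-0.5, 2.12], [-1.47, 1.34], [0.16, 2.42], [-1.27, 4.41], [0.06, 2.06], [-2.6, 2.6]. Speed limits (rad/s): [2.22, 2.22, 2.79, 2.79, 3.14, 3.14, 3.14].

INTERFACE

Orientations are given as a unit quaternion [x, y, z, w].
In Python, from bench import read_state, camera, camera_params, close_job, tip_extent gives the robot as it stands. The module is installed in compiled form; this text tells all that it offers.
- The arm moves only by the tool send_rows, never from a script. Its argument "steps" is a list of rows, each a list of 7 numbers: the turn, a rotation vector about the tool's x, y, z in degrees, then the shift along the tool's x, y, z in m, then the gripper's target within -1 to 1 (shut at 1, half-way at 0, fully open at -1). In form: [[ax, ay, az, x, y, z, jaw], ...]. A call has exactly 10 rows; each row shifts and turns the pose as measured when the row begins, along the tool's axes as they then stand; what a row does not reach is not made up. A row lasts 1/10 s, in which the tool goes at most 50 mm and 8.59 degrees, less where a joint would pass 70% of its speed; a pose out of reach is approached as far as the arm can. A call with a gripper value outside its range is refused whole. The fingers move at their own pace and stop on an object; "force" is the grip in N (left out, the last holds). Time passes only in rows, so rows that do not move let the fingers close, or fill a call up. It gives the time, the measured TCP pose, the force and the opening at its end, in the units of the state.
- read_state(): the state, without advancing time (a new reading comes with each control period).
- camera(name): name is "scene" or "top" or "wrist"; returns (picture, depth): 384x512x3 uint8, blue, green, red; 384x512 float32, m along the optical axis (not along the pixel's ray), 0 where there is no reading.
- camera_params(name): a dict with "camera_matrix" (3x3 intrinsics, pixels), "world_from_camera" (4x4, takes a point from camera to world coordinates). Camera axes: x right, y down, z forward; pixel columns grow to the right and rows downward; lengths in m; the calibration is good to about 2 mm. The wrist camera is an equidistant fisheye: a pixel r from the principal point sees the ray r / f radians off the axis. A picture is of the moment at which its call begins: read the wrist's pose just before it. camera_params takes no time and is no camera call; for the wrist camera it gives the pose at the moment of the call.
- close_job(): hands the job in, once; it reports no verdict.
The state is a dict: "time": time; "joint_positions": joint angles; "joint_vel": joint speeds; "joint_torque": joint torques, N m; "ee_pos": TCP position; "eef_rot": TCP orientation; "ft_force": force on the tool from outside, world axes, zero at the start; "torque": the same for the moment, N m; "width": finger opening in m.
Only numpy, scipy, OpenCV 4.12 (cv2) and the standard library are available. Lean on these libraries where they do the work, as an engineer would, in place of code of your own. Each camera call takes 0.05 s, during which the arm holds its last target.

TASK

Push the small carrier along the roller lane until it is fully home against the end plate of the loading bay. Then take the steel pin from its stand and thread it down through the bay's fixed bushing and on through the carrier's lug bushing beneath it, so that its lower end stands out a couple of centimetres under the lug for a colleague to fit a clip. Finish while still holding the pin there by its head, upright and still, its lower end clear of the counter; leave the bottles and the timer where they stand.

Things in the scene. Friction and masses are not known exactly. Their poses are not given: they have to be found in the camera images.
- lane: Fixed roller lane; origin on the counter midway between its two rails, +y the way the carrier is pushed, z up. Rails 6 mm thick from y = -200 to +160 mm, inner faces at x = +-46.5 mm, tops at z = 50 mm; between them 14 freely turning rollers lie across the lane, tops at z = 35 mm. The -y end is open; the loading bay is at the +y end.
- end_stop (a point): Middle of the stop face of the bay's grey end plate, at (0, +158, +60) mm in the lane's frame, axes as the lane's. The plate is 112 mm high and spans x = -100 to +53 mm; from it a flat arm (36 mm wide, z = 98 to 110 mm, y = 110 to 160 mm) reaches back in -y outside the -x rail and carries the fixed bushing.
- dock_bushing (a point): Centre of the top mouth of the fixed brass bushing of the bay, at (-78, +130, +116) mm in the lane's frame; axes as the lane's. Vertical through bore of 16 mm diameter, 22 mm long, flared to about 24 mm at its top mouth; outside diameter 24 mm, 32 mm at the top.
- carrier: Loose open white tray with a carton packed in it, about 0.6 kg, 90 mm (x) by 110 mm (y), walls 4 mm thick, 50 mm high, between the rails (1.5 mm play each side) on the rollers. Origin: centre of its underside, 35 mm above the counter; axes as the lane's. Fully home its +y face meets the end plate: origin at y = +103 mm in the lane's frame. A lug reaches over the -x rail to x = -96 mm.
- lug_bushing (a point): Centre of the top mouth of the brass bushing in the carrier's lug, at (-78, +27, +38) mm in the carrier's frame, 73 mm above the counter. Vertical through bore of 16 mm diameter, 18 mm long (underside 55 mm above the counter), flared to about 24 mm at the top. With the carrier home it is straight under the fixed bushing; below it is only the counter.
- pin_center (a point): Centre (half-way up) of the loose steel pin, 160 mm long, 0.1 kg, z along it towards the head. Shank 12 mm in diameter, 125 mm long, lower end tapered to 9 mm; above it a round head, 18 mm in diameter, 35 mm long, by which it is held: the head's centre is 62.5 mm above this point. The head does not pass the bushings. It starts upright in its stand.
- pin_tip (a point): Lower end of the pin, on its axis, 80 mm below pin_center; z as pin_center. In the stand it is 12 mm above the counter.
- pin_stand: Fixed grey block, 60 x 60 mm and 60 mm high, on a 74 mm square foot, with a vertical 14 mm hole, 48 mm deep, in which the pin stands. Origin: centre of its underside.
- timer: White bench timer, 62 x 62 x 18 mm, loose bystander; origin at the centre of its underside.
- bottle_drop: Small white bottle with a blue cap, 28 mm in diameter, 58 mm high, loose bystander; origin at the centre of its underside.
- reagent_c: White wedge-shaped bottle with a white cap, 44 x 56 x 88 mm, loose bystander; origin at the centre of its underside. It and the pin stand are left and right of the lane, either way round.
There are look-alikes about, which are no part of the job. There is more than one size of the carrier; the job needs the larger.

How it is judged:
On the way, in this order (a step that is already met when the one before it is completed fails the run):
1. the carrier is fully home against the end plate (within 5 mm) (y of carrier in the frame of lane above 0.098 m), for 0.2 s.
2. the pin has passed down through the fixed bushing (z of pin_tip in the frame of dock_bushing between -0.11 and -0.023 m and horizontal distance between pin_tip and dock_bushing below 0.007 m and y of carrier in the frame of lane above 0.098 m), for 0.05 s.
At the end, for the whole second after the job is handed in: Carrier home within 5 mm and level; pin through both bushings, within 6 mm of their axes and 0.1 rad of upright, its lower end at least 8 mm below the lug bushing and 7 mm above the counter; the fingers grip it with over 1 N; pin and carrier at rest (under 20 mm/s) (y of carrier in the frame of lane above 0.098 m and z of lug_bushing in the frame of lane below 0.077 m and horizontal distance between pin_tip and lug_bushing below 0.006 m and horizontal distance between pin_center and dock_bushing below 0.006 m and angle between the z axis of pin_center and the z axis of dock_bushing, either way round below 0.1 rad and height (world z) of pin_tip between 0.007 and 0.047 m and contact force between the fingers and pin above 1 N and linear speed of each of pin, carrier below 0.02 m/s); the arm keeps its last pose, push and grip.
It fails at once if a bystander (timer, small bottle, wedge bottle) is moved more than 25 mm (distance of any of timer, bottle_drop, reagent_c from where it was at the start of the episode above 0.025 m).
It fails at once if the carrier is tipped or thrown off the rollers (angle between carrier's own z axis and vertical above 0.3 rad).
It also fails if it takes over 72 s, if anything falls off the work surface, if the arm or the gripper's body presses on something with over 40 N, if the wrist force passes 120 N, or if a joint passes its speed limit or range.

## Working session

There is one attempt and no reset: what is moved stays moved. The work goes in short steps, Python scripts to look and compute and a tool call to move; the robot and the scene stay as the last step left them, time stands still between calls to the robot, and variables do not carry over. Pictures are saved under pics/ and viewed, and the job is handed in when it is done.

Besides the shell and the picture viewer there is one more tool, called after ">>>" as a command line: name --pt "numbers of a row" for each row, then --argument value for the rest. send_rows: Moves the arm, as the interface text tells. Its arguments: {"type":"object","properties":{"steps":{"type":"array"},"force":{"type":"number"}},"required":["steps"]}

```bash
mkdir -p pics; cat > h.py <<'E'
import numpy as np, cv2
from bench import *
def snap(n,f):
    p=camera_params(n); im,d=camera(n); cv2.imwrite('pics/'+f+'.png',im); np.savez('pics/'+f+'.npz',im=im,d=d,K=p['camera_matrix'],T=p['world_from_camera']); return im,d
def load(f):
    z=np.load('pics/'+f+'.npz'); return z['im'],z['d'],z['K'],z['T']
def ray(K,T,u,v,z):
    r=T[:3,:3]@np.array([(u-K[0,2])/K[0,0],(v-K[1,2])/K[1,1],1]); o=T[:3,3]; return o+r*(z-o[2])/r[2]
def pts(f):
    im,d,K,T=load(f); v,u=np.mgrid[:384,:512]; P=np.stack([(u-K[0,2])/K[0,0]*d,(v-K[1,2])/K[1,1]*d,d],-1); return P@T[:3,:3].T+T[:3,3],im,d
E
python3 - <<'E'
from h import *
s=read_state(); print(s, tip_extent if not callable(tip_extent) else tip_extent())
for n in ['scene','top']:
    snap(n,n+'0'); p=camera_params(n); print(n,p['camera_matrix'],p['world_from_camera'])
E
```

```text
{'time': 0.0, 'joint_positions': array([-1.20062008,  0.33287023, -0.06471425,  1.46093242,  0.02157182,
        1.34991585, -0.08852691]), 'joint_vel': array([ 3.90628019e-04,  1.01822087e-03, -6.88488352e-04,  5.32216624e-04,
       -1.89443060e-03,  7.85622559e-05, -1.04364026e-03]), 'joint_torque': array([ 4.55704894e-04, -6.23269701e+01,  2.45800603e-02, -3.89893091e+01,
       -6.14716206e-02,  4.00212896e-02,  1.17663681e-04]), 'ee_pos': array([0.23906981, 0.57707226, 0.23875923]), 'eef_rot': array([ 1.95127542e-01,  9.80777615e-01, -7.05300883e-04, -1.22524875e-04]), 'ft_force': array([0.99751775, 0.33566363, 0.08363796]), 'torque': array([-0.03416246,  0.04164835,  0.01559223]), 'width': 0.0869367483440116} 0.017
scene [[369.05769973   0.         254.92967726]
 [  0.         369.05769973 192.09936311]
 [  0.           0.           1.        ]] [[-0.5261472  -0.33729138  0.7806431  -0.24402302]
 [-0.85038722  0.20515357 -0.48451376  0.52107626]
 [ 0.0032706  -0.91877448 -0.39476926  0.51249734]
 [ 0.          0.          0.          1.        ]]
top [[353.56262206   0.         254.78579279]
 [  0.         353.56262206 189.36987293]
 [  0.           0.           1.        ]] [[-2.42253098e-02 -9.92391927e-01  1.20712043e-01  4.53527792e-01]
 [-9.99706306e-01  2.41277828e-02 -2.26968374e-03  1.05981974e-02]
 [-6.60098116e-04 -1.20731574e-01 -9.92684971e-01  1.09815272e+00]
 [ 0.00000000e+00  0.00000000e+00  0.00000000e+00  1.00000000e+00]]
```

View pics/scene0.png

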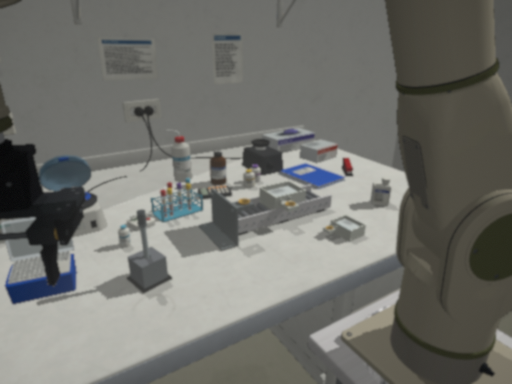

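View pics/top0.png

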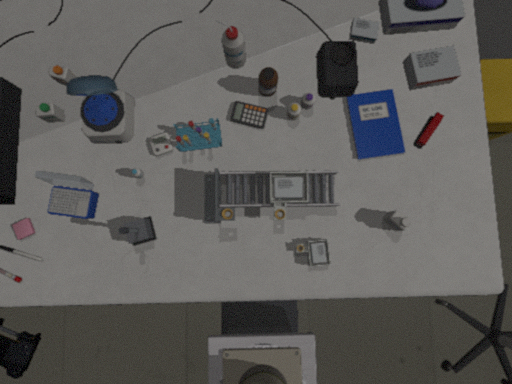

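```bash
python3 - <<'E'
from h import *
im,d,K,T=load('top0')
c=im[160:270,100:420]; cv2.imwrite('pics/c0.png',cv2.convertScaleAbs(cv2.resize(c,None,fx=2.5,fy=2.5,interpolation=cv2.INTER_CUBIC),alpha=1.5))
im,d,K,T=load('scene0')
c=im[140:300,90:400]; cv2.imwrite('pics/c1.png',cv2.convertScaleAbs(cv2.resize(c,None,fx=2.5,fy=2.5,interpolation=cv2.INTER_CUBIC),alpha=1.5))
P,im,d=pts('top0')
for n,(u,v) in dict(carr=(288,188),lug=(272,214),lugb=(279,214),dock=(226,213),stand=(143,230),plate=(211,190),arm=(226,207),small=(318,252),wedge=(397,220),drop=(137,173),timer=(161,145),head=(118,230),railn=(310,205),railf=(310,172)).items(): print(n,P[v,u].round(3))
E
```

```text
carr [ 0.58  -0.089  0.076]
lug [ 0.509 -0.043  0.001]
lugb [ 0.508 -0.065  0.002]
dock [ 0.515  0.099 -0.002]
stand [0.468 0.337 0.06 ]
plate [0.588 0.144 0.006]
arm [0.533 0.098 0.016]
small [ 0.391 -0.176  0.025]
wedge [ 0.479 -0.403  0.066]
drop [0.64  0.362 0.047]
timer [0.733 0.299 0.014]
head [0.468 0.367 0.172]
railn [ 0.53  -0.155  0.05 ]
railf [ 0.63  -0.159  0.047]
```

View pics/c0.png

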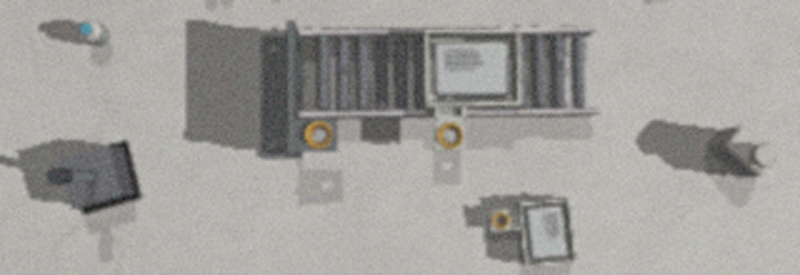

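View pics/c1.png

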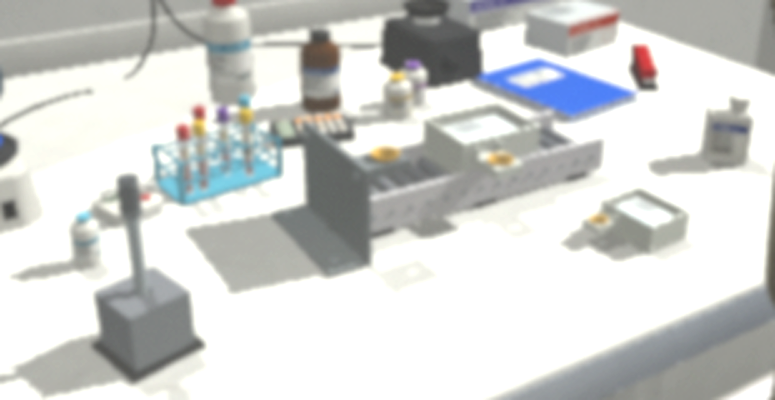

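```bash
python3 - <<'E'
from h import *
for f,rois in [('top0',dict(dock=(215,203,240,225,.116),lug=(270,204,290,224,.073),small=(290,240,308,255,.04))),('scene0',dict(dock=(233,195,260,208,.116),lug=(280,197,300,210,.073)))]:
    im,d,K,T=load(f); hsv=cv2.cvtColor(im,cv2.COLOR_BGR2HSV)
    for n,(a,b,c,e,z) in rois.items():
        m=cv2.inRange(hsv[b:e,a:c],(10,80,60),(32,255,255)); pt=cv2.findNonZero(m)
        hull=cv2.convexHull(pt); el=cv2.minAreaRect(hull); M=cv2.moments(hull); u,v=M['m10']/M['m00']+a,M['m01']/M['m00']+b
        print(f,n,len(pt),(round(u,1),round(v,1)),el[1],ray(K,T,u,v,z).round(4))
P,im,d=pts('top0')
# carrier top, head, stand
for n,(a,b,c,e,lo,hi) in dict(carr=(255,165,320,212,.08,.092),head=(105,215,150,245,.15,.185),stand=(105,210,160,250,.052,.068),plate=(195,165,225,225,.104,.118),rail=(205,160,345,215,.044,.054),small=(285,230,335,275,.02,.1)).items():
    p=P[b:e,a:c].reshape(-1,3); v,u=np.mgrid[b:e,a:c]; s=(p[:,2]>lo)&(p[:,2]<hi); q=p[s]
    print(n,len(q),np.percentile(q,2,0).round(3),np.percentile(q,98,0).round(3),cv2.minAreaRect(q[:,:2].astype(np.float32)*1000))
E
```

```text
top0 dock 71 (226.7, 213.2) (10.0, 11.0) [0.5081 0.088  0.116 ]
top0 lug 52 (279.5, 213.7) (9.0, 9.0) [ 0.5055 -0.0617  0.073 ]
top0 small 26 (299.7, 247.8) (5.656853675842285, 5.656853675842285) [ 0.4052 -0.1204  0.04  ]
scene0 dock 47 (243.6, 201.2) (10.0, 5.0) [0.5046 0.0907 0.116 ]
scene0 lug 33 (289.6, 203.5) (3.0, 9.0) [ 0.5054 -0.0591  0.073 ]
carr 188 [ 0.537 -0.144  0.081] [ 0.627 -0.035  0.088] ((577.458740234375, -89.78875732421875), (99.27098846435547, 110.92843627929688), 0.4013687074184418)
head 56 [0.46  0.351 0.152] [0.476 0.367 0.175] ((468.2167663574219, 359.27117919921875), (17.249448776245117, 15.738616943359375), 88.25638580322266)
stand 386 [0.437 0.327 0.055] [0.498 0.388 0.064] ((467.5859069824219, 358.83984375), (60.1511116027832, 62.0047607421875), 14.583142280578613)
plate 273 [0.49  0.096 0.105] [0.632 0.124 0.117] ((562.3978881835938, 109.8480224609375), (28.896814346313477, 149.82693481445312), 89.9133071899414)
rail 510 [ 0.529 -0.233  0.045] [0.636 0.115 0.053] ((582.8740234375, -64.06085205078125), (359.84466552734375, 106.47704315185547), 89.55855560302734)
small 481 [ 0.353 -0.206  0.021] [ 0.426 -0.113  0.036] ((388.3262023925781, -158.4819793701172), (74.74043273925781, 96.14547729492188), 3.7499735355377197)
```

Candidates: the tray on the lane (288,188 in top) measures about 90 × 110 mm with a big lug ring. The tray off the lane (318,252) is clearly smaller. The crop confirms that the one on the lane is the carrier. The stand is at (143,230) and the wedge bottle at (397,220). I'll move to a point behind the carrier with the jaws shut.

>>> send_rows --pt "0 0 0 -0.033 -0.032 0 1" --pt "0 0 0 -0.033 -0.032 0 1" --pt "0 0 0 -0.033 -0.032 0 1" --pt "0 0 0 -0.033 -0.032 0 1" --pt "0 0 0 -0.033 -0.032 0 1" --pt "0 0 0 -0.033 -0.032 0 1" --pt "0 0 0 -0.033 -0.032 0 1" --pt "0 0 0 -0.033 -0.032 0 1" --pt "0 0 0 -0.033 -0.032 0 1" --pt "0 0 0 -0.033 -0.032 0 1" --force 20

```text
time: 1.1
ee_pos: [0.423, 0.1435, 0.2345]
eef_rot: [0.19, 0.982, -0.002, -0.003]
ft_force: [1.1, 0.3, -0.4]
width: 0.0149
```

>>> send_rows --pt "0 0 0 -0.032 -0.03 0 1" --pt "0 0 0 -0.032 -0.03 0 1" --pt "0 0 0 -0.032 -0.03 0 1" --pt "0 0 0 -0.032 -0.03 0 1" --pt "0 0 0 -0.032 -0.03 0 1" --pt "0 0 0 -0.032 -0.03 0 1" --pt "0 0 0 -0.032 -0.03 0 1" --pt "0 0 0 -0.032 -0.03 0 1" --pt "0 0 0 -0.032 -0.03 0 1" --pt "0 0 0 0 0 0 1"

```text
time: 2.1
ee_pos: [0.5924, -0.2362, 0.2322]
eef_rot: [0.191, 0.982, -0.004, -0.004]
ft_force: [-1.0, -1.3, -1.0]
width: 0.0003
```

>>> send_rows --pt "0 0 8 0 0 0 1" --pt "0 0 8 0 0 0 1" --pt "0 0 8 0 0 0 1" --pt "0 0 8 0 0 0 1" --pt "0 0 8 0 0 0 1" --pt "0 0 8 0 0 0 1" --pt "0 0 8 0 0 0 1" --pt "0 0 8 0 0 0 1" --pt "0 0 6 0 0 0 1" --pt "0 0 0 0 0 0 1"

```text
time: 3.1
ee_pos: [0.5903, -0.2333, 0.2274]
eef_rot: [0.737, 0.676, -0.007, -0.005]
ft_force: [0.1, 0.3, -0.4]
width: 0.0005
```

```bash
cat >> h.py <<'E'
from scipy.spatial.transform import Rotation as R_
def to(goal,yaw=None):
    """tool-frame delta to a world goal; leftover rotvec (deg) to point down with tool y at given world yaw deg"""
    s=read_state(); R=R_.from_quat(s['eef_rot']); y=R.as_matrix()[:,1]; cy=np.degrees(np.arctan2(y[1],y[0]))
    a=np.radians(cy if yaw is None else yaw); yy=np.array([np.cos(a),np.sin(a),0]); z=np.array([0,0,-1.]); G=np.stack([np.cross(yy,z),yy,z],1)
    rv=(R.inv()*R_.from_matrix(G)).as_rotvec(degrees=True)
    print('t',round(s['time'],2),'pos',s['ee_pos'].round(4),'ydir',round(cy,1),'rot',rv.round(2),'shift',R.inv().apply(np.array(goal)-s['ee_pos']).round(4),'F',s['ft_force'].round(1),'w',round(s['width'],4),'q',s['joint_positions'].round(2))
E
python3 -c "
from h import *
to([.583,-.2,.07],0)"
```

```text
t 3.1 pos [ 0.5903 -0.2333  0.2274] ydir -4.9 rot [-0.97  0.16 -4.93] shift [ 0.0331 -0.0075  0.1574] F [ 0.1  0.3 -0.4] w 0.0005 q [-0.35  0.49  0.91  1.47 -0.38  1.38  0.5 ]
```

>>> send_rows --pt "-1 0 -5 0.011 -0.004 0.03 1" --pt "0 0 0 0.011 -0.002 0.03 1" --pt "0 0 0 0.011 -0.001 0.03 1" --pt "0 0 0 0 0 0.03 1" --pt "0 0 0 0 0 0.02 1" --pt "0 0 0 0 0 0.012 1" --pt "0 0 0 0 0 0 1" --pt "0 0 0 0 0 0 1" --pt "0 0 0 0 0 0 1" --pt "0 0 0 0 0 0 1"

```text
time: 4.1
ee_pos: [0.5845, -0.197, 0.0724]
eef_rot: [0.695, 0.719, 0.001, 0.002]
ft_force: [0.6, 0.6, 0.5]
width: 0.0005
```

```bash
python3 -c "
from h import *
to([.583,-.15,.07],0)
snap('top','top1')
im=cv2.imread('pics/top1.png')[130:270,190:350]; cv2.imwrite('pics/c2.png',cv2.convertScaleAbs(cv2.resize(im,None,fx=4,fy=4,interpolation=cv2.INTER_CUBIC),alpha=1.4))"
```

```text
t 4.1 pos [ 0.5845 -0.197   0.0724] ydir 1.9 rot [0.25 0.11 1.87] shift [0.0471 0.     0.0023] F [0.6 0.6 0.5] w 0.0005 q [-0.35  0.57  0.8   1.7  -0.46  1.06  0.63]
```

View pics/c2.png

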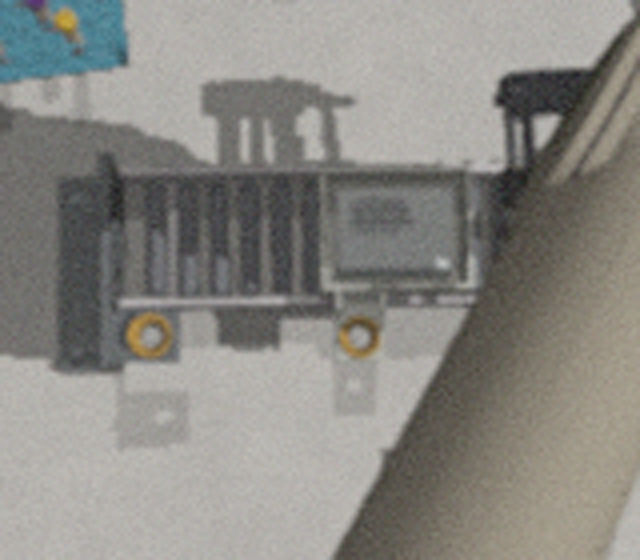

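The carrier hasn't moved (front edge near crop x=325) and the closed fingers are behind it, between the rails. I'll push gently.

>>> send_rows --pt "0 0 2 0.015 0 0 1" --pt "0 0 0 0.013 0 0 1" --pt "0 0 0 0.01 0 0 1" --pt "0 0 0 0.01 0 0 1" --pt "0 0 0 0.012 0 0 1" --pt "0 0 0 0.015 0 0 1" --pt "0 0 0 0.015 0 0 1" --pt "0 0 0 0.015 0 0 1" --pt "0 0 0 0.015 0 0 1" --pt "0 0 0 0.015 0 0 1"

```text
time: 5.15
ee_pos: [0.5856, -0.0566, 0.0748]
eef_rot: [0.708, 0.706, 0.002, 0.005]
ft_force: [1.9, -0.8, -0.4]
width: -0.0001
```

```bash
python3 -c "
from h import *
to([.583,-.003,.07],0)"
```

```text
t 5.15 pos [ 0.5856 -0.0566  0.0748] ydir -0.2 rot [ 0.57  0.27 -0.19] shift [ 0.0536 -0.0029  0.0045] F [ 1.9 -0.8 -0.4] w -0.0001 q [-0.63  0.51  0.82  1.78 -0.42  1.03  0.34]
```

>>> send_rows --pt "0 0 0 0.01 -0.001 0.002 1" --pt "0 0 0 0.009 -0.001 0.001 1" --pt "0 0 0 0.008 -0.001 0 1" --pt "0 0 0 0.007 0 0 1" --pt "0 0 0 0.005 0 0 1" --pt "0 0 0 0.004 0 0 1" --pt "0 0 0 0.003 0 0 1" --pt "0 0 0 0.003 0 0 1" --pt "0 0 0 0.002 0 0 1" --pt "0 0 0 0.002 0 0 1"

```text
time: 6.15
ee_pos: [0.5821, -0.0075, 0.0712]
eef_rot: [0.711, 0.703, -0.002, 0.009]
ft_force: [0.8, -5.7, -0.3]
width: 0.0003
```

```bash
python3 -c "
from h import *
to([.583,-.003,.07],0)
snap('top','top2'); snap('scene','scene2')
im=cv2.imread('pics/top2.png')[130:270,190:350]; im2=cv2.imread('pics/scene2.png')[150:260,190:350];
cv2.imwrite('pics/c3.png',cv2.convertScaleAbs(np.vstack([cv2.resize(i,None,fx=2.3,fy=2.3,interpolation=cv2.INTER_CUBIC) for i in (im,im2)]),alpha=1.4))"
```

```text
t 6.15 pos [ 0.5821 -0.0075  0.0712] ydir -0.6 rot [ 0.61  0.89 -0.59] shift [0.0045 0.0008 0.0012] F [ 0.8 -5.7 -0.3] w 0.0003 q [-0.73  0.5   0.82  1.8  -0.41  1.01  0.24]
```

View pics/c3.png

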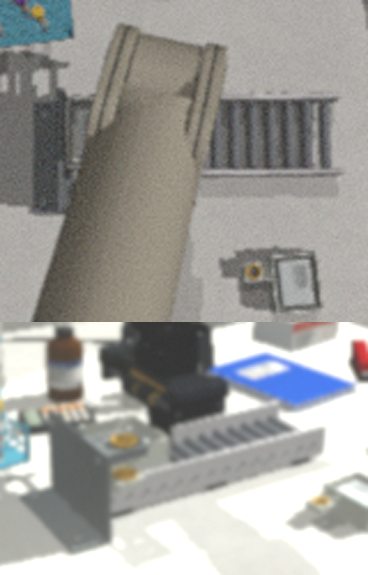

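>>> send_rows --pt "0 0 0 0.003 0 0 1" --pt "0 0 0 0.003 0 0 1" --pt "0 0 0 0.003 0 0 1" --pt "0 0 0 0.004 0 0 1" --pt "0 0 0 0.004 0 0 1" --pt "0 0 0 0.004 0 0 1" --pt "0 0 0 0.004 0 0 1" --pt "0 0 0 0.003 0 0 1" --pt "0 0 0 0.002 0 0 1" --pt "0 0 0 0 0 0 1"

```text
time: 7.25
ee_pos: [0.5818, -0.0085, 0.0717]
eef_rot: [0.721, 0.693, -0.012, 0.022]
ft_force: [-0.3, -0.5, 0.8]
width: 0.0001
```

```bash
python3 -c "
from h import *
to([.583,-.003,.07],0)"
```

```text
t 7.25 pos [ 0.5818 -0.0085  0.0717] ydir -2.2 rot [ 0.8   2.8  -2.26] shift [0.0056 0.001  0.0014] F [-0.3 -0.5  0.8] w 0.0001 q [-0.76  0.5   0.84  1.81 -0.38  1.    0.18]
```

The tool no longer advances, so the carrier is against the plate. I'll back off and rise.

>>> send_rows --pt "0 0 0 -0.006 0 0 1" --pt "0 0 0 -0.015 0 0 1" --pt "0.8 2.8 -2 -0.02 0 -0.01 1" --pt "0 0 0 -0.01 0 -0.04 1" --pt "0 0 0 0 0 -0.048 1" --pt "0 0 0 0 0 -0.048 0" --pt "0 0 0 0 0 -0.045 -0.3" --pt "0 0 0 0 -0.02 -0.01 -0.3" --pt "0 0 0 0.03 -0.03 0 -0.3" --pt "0 0 0 0.035 -0.035 0 -0.3"

```text
time: 8.25
ee_pos: [0.4933, -0.0094, 0.2823]
eef_rot: [0.714, 0.7, -0.001, -0.0]
ft_force: [-0.6, 0.9, 1.0]
width: 0.0325
```

```bash
python3 -c "
from h import *
to([.468,.359,.25])"
```

```text
t 8.25 pos [ 0.4933 -0.0094  0.2823] ydir -1.1 rot [-0.12  0.05  0.  ] shift [ 0.3679 -0.0322  0.0321] F [-0.6  0.9  1. ] w 0.0325 q [-1.   -0.03  0.93  1.77  0.02  1.39 -0.1 ]
```

>>> send_rows --pt "0 0 0 0.042 -0.004 0.003 0" --pt "0 0 0 0.042 -0.004 0.003 0" --pt "0 0 0 0.042 -0.004 0.003 0" --pt "0 0 0 0.042 -0.004 0.003 0" --pt "0 0 0 0.042 -0.004 0.003 0" --pt "0 0 0 0.042 -0.004 0.003 0" --pt "0 0 0 0.042 -0.004 0.003 0" --pt "0 0 0 0.042 -0.004 0 0" --pt "0 0 0 0.03 -0.002 0 0" --pt "0 0 0 0 0 0 0"

```text
time: 9.25
ee_pos: [0.4627, 0.3654, 0.2683]
eef_rot: [0.714, 0.7, 0.007, -0.007]
ft_force: [-0.3, -0.1, -0.1]
width: 0.0435
```

```bash
python3 -c "
from h import *
to([.468,.359,.25],0)
snap('wrist','w3');snap('top','top3'); p=camera_params('wrist'); print(p)
to([.468,.359,.25],0)
im=cv2.imread('pics/top3.png')[150:260,100:350]; im2=cv2.imread('pics/w3.png');
im=cv2.resize(im,None,fx=2,fy=2);im2=cv2.resize(im2,(500,375))
cv2.imwrite('pics/c4.png',cv2.convertScaleAbs(np.vstack([im,im2]),alpha=1.4))"
```

```text
t 9.25 pos [0.4627 0.3654 0.2683] ydir -1.2 rot [ 0.   -1.08 -1.2 ] shift [-0.0066  0.0054  0.0182] F [-0.3 -0.1 -0.1] w 0.0435 q [-1.27  0.26  0.65  1.56 -0.17  1.37 -0.63]
{'camera_matrix': array([[297.31863964,   0.        , 257.5879141 ],
       [  0.        , 297.31863964, 185.96087835],
       [  0.        ,   0.        ,   1.        ]]), 'world_from_camera': array([[ 9.99686652e-01, -2.40713906e-02, -6.86772058e-03,
         4.66590407e-01],
       [-2.50318070e-02, -9.62175144e-01, -2.71279194e-01,
         4.37476688e-01],
       [-7.78825915e-05,  2.71366101e-01, -9.62476199e-01,
         4.15197708e-01],
       [ 0.00000000e+00,  0.00000000e+00,  0.00000000e+00,
         1.00000000e+00]])}
t 9.35 pos [0.4643 0.3611 0.2688] ydir -1.5 rot [ 0.05 -1.04 -1.49] shift [-0.0023  0.0037  0.0188] F [ 1.1 -0.8 -0.6] w 0.0435 q [-1.27  0.25  0.65  1.56 -0.17  1.37 -0.63]
```

View pics/c4.png

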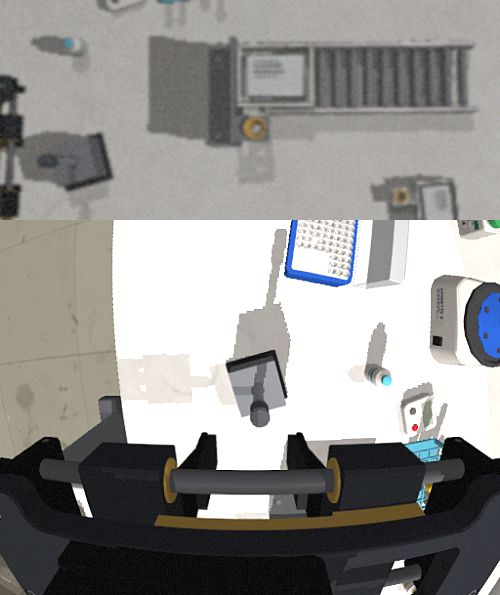

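Carrier is at the plate in the top view and the lug is hidden under the dock ring. Now I'll locate the pin head in the wrist view, with the arm settled.

```bash
cat >> h.py <<'E'
def fray(K,T,u,v,z):
    a=np.array([u-K[0,2],v-K[1,2]]); r=np.hypot(*a); th=r/K[0,0]; d=np.r_[a/r*np.sin(th),np.cos(th)]; w=T[:3,:3]@d; o=T[:3,3]; return o+w*(z-o[2])/w[2]
E
python3 -c "
from h import *
snap('wrist','w4'); to([.468,.359,.25],0); im,d,K,T=load('w4')
c=im[150:260,200:320]; cv2.imwrite('pics/c5.png',cv2.convertScaleAbs(cv2.resize(c,None,fx=6,fy=5.4,interpolation=cv2.INTER_CUBIC),alpha=1.6))
print(d[150:230:8,230:300:6].round(3)); print(T[:3,3])
"
```

```text
t 9.4 pos [0.4648 0.3601 0.2692] ydir -1.6 rot [ 0.07 -1.06 -1.6 ] shift [-0.0013  0.0032  0.0191] F [ 0.1 -0.7 -0.2] w 0.0436 q [-1.27  0.25  0.66  1.56 -0.17  1.37 -0.63]
[[0.417 0.376 0.361 0.358 0.357 0.359 0.356 0.357 0.358 0.413 0.417 0.418]
 [0.422 0.359 0.36  0.36  0.361 0.359 0.358 0.36  0.36  0.36  0.42  0.42 ]
 [0.423 0.363 0.361 0.363 0.362 0.357 0.37  0.361 0.363 0.362 0.424 0.423]
 [0.425 0.426 0.365 0.366 0.365 0.318 0.32  0.364 0.365 0.366 0.421 0.427]
 [0.43  0.431 0.366 0.369 0.368 0.275 0.272 0.369 0.367 0.369 0.368 0.431]
 [0.434 0.434 0.432 0.372 0.269 0.253 0.254 0.258 0.433 0.434 0.433 0.433]
 [0.438 0.437 0.436 0.437 0.257 0.255 0.256 0.256 0.435 0.436 0.436 0.437]
 [0.441 0.442 0.441 0.438 0.44  0.259 0.257 0.441 0.44  0.441 0.441 0.44 ]
 [0.444 0.444 0.443 0.445 0.445 0.443 0.445 0.444 0.445 0.443 0.443 0.445]
 [0.447 0.446 0.447 0.447 0.445 0.448 0.448 0.448 0.445 0.446 0.447 0.173]]
[0.46659041 0.43747669 0.41519771]
```

View pics/c5.png

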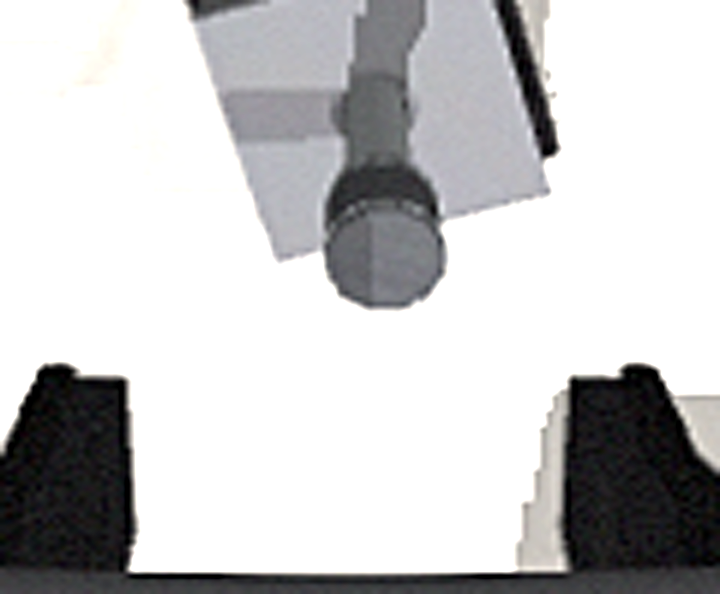

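```bash
python3 -c "
from h import *
im,d,K,T=load('w4'); p=fray(K,T,264.2,197.2,.172); print(p)
T2=camera_params('wrist')['world_from_camera']; print(T2[:3,3]); to([p[0],p[1],.1525],0)
"
```

```text
[0.4702856  0.35875361 0.172     ]
[0.46713527 0.43640216 0.415552  ]
t 9.4 pos [0.4648 0.3601 0.2692] ydir -1.6 rot [ 0.07 -1.06 -1.6 ] shift [-0.0033  0.0054  0.1166] F [ 0.1 -0.7 -0.2] w 0.0436 q [-1.27  0.25  0.66  1.56 -0.17  1.37 -0.63]
```

>>> send_rows --pt "0 -1 -1.5 -0.001 0.003 0.01 -0.2" --pt "0 0 0 -0.001 0.001 0.015 -0.2" --pt "0 0 0 0 0.001 0.015 -0.2" --pt "0 0 0 0 0 0.015 -0.2" --pt "0 0 0 0 0 0.005 -0.2" --pt "0 0 0 0 0 0 -0.2" --pt "0 0 0 0 0 0 -0.2" --pt "0 0 0 0 0 0 -0.2" --pt "0 0 0 0 0 0 -0.2" --pt "0 0 0 0 0 0 -0.2"

```text
time: 10.4
ee_pos: [0.4734, 0.3498, 0.2051]
eef_rot: [0.71, 0.704, 0.001, 0.0]
ft_force: [-0.4, -0.0, 0.1]
width: 0.0524
```

```bash
python3 -c "
from h import *
to([.4695,.359,.1525],0)"
```

```text
t 10.4 pos [0.4734 0.3498 0.2051] ydir -0.5 rot [ 0.09 -0.01 -0.5 ] shift [ 0.0092 -0.0041  0.0526] F [-0.4 -0.   0.1] w 0.0524 q [-1.24  0.31  0.65  1.64 -0.19  1.26 -0.57]
```

>>> send_rows --pt "0 0 0 0.005 -0.002 0.0 -0.2" --pt "0 0 0 0.003 -0.001 0 -0.2" --pt "0 0 0 0.001 -0.001 0.005 -0.2" --pt "0 0 0 0 0 0.012 -0.2" --pt "0 0 0 0 0 0.012 -0.2" --pt "0 0 0 0 0 0.012 -0.2" --pt "0 0 0 0 0 0.008 -0.2" --pt "0 0 0 0 0 0 -0.2" --pt "0 0 0 0 0 0 -0.2" --pt "0 0 0 0 0 0 -0.2"

```text
time: 11.4
ee_pos: [0.4686, 0.3596, 0.1508]
eef_rot: [0.71, 0.704, -0.0, 0.001]
ft_force: [0.2, 0.3, -0.6]
width: 0.0521
```

```bash
python3 -c "
from h import *
to([.4695,.359,.1525],0); snap('wrist','w5'); im,d,K,T=load('w5')
c=im[150:310,180:340]; cv2.imwrite('pics/c6.png',cv2.convertScaleAbs(cv2.resize(c,None,fx=3.7,fy=3.7,interpolation=cv2.INTER_CUBIC),alpha=1.6))"
```

```text
t 11.4 pos [0.4686 0.3596 0.1508] ydir -0.5 rot [ 0.03  0.06 -0.46] shift [-0.0006  0.0009 -0.0017] F [ 0.2  0.3 -0.6] w 0.0521 q [-1.24  0.36  0.63  1.7  -0.23  1.16 -0.56]
```

View pics/c6.png

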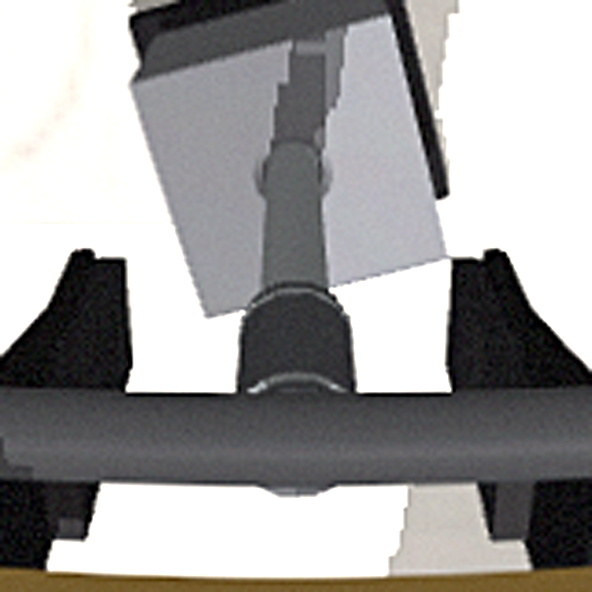

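The head sits between the fingers (crop x≈298, finger midline ≈290). Grip it.

>>> send_rows --pt "0 0 0 0 0 0 1" --pt "0 0 0 0 0 0 1" --pt "0 0 0 0 0 0 1" --pt "0 0 0 0 0 0 1" --pt "0 0 0 0 0 0 1" --pt "0 0 0 0 0 0 1" --pt "0 0 0 0 0 0 1" --pt "0 0 0 0 0 0 1" --pt "0 0 0 0 0 0 1" --pt "0 0 0 0 0 0 1" --force 40

```text
time: 12.45
ee_pos: [0.4694, 0.3601, 0.1524]
eef_rot: [0.71, 0.704, 0.001, 0.0]
ft_force: [0.6, -0.8, 0.1]
width: 0.0157
```

```bash
python3 -c "
from h import *
to([.4695,.359,.29],0)"
```

```text
t 12.45 pos [0.4694 0.3601 0.1524] ydir -0.5 rot [ 0.13 -0.07 -0.46] shift [-0.001   0.0005 -0.1376] F [ 0.6 -0.8  0.1] w 0.0157 q [-1.24  0.36  0.63  1.69 -0.23  1.16 -0.56]
```

>>> send_rows --pt "0 0 0 0 0 -0.01 1" --pt "0 0 0 0 0 -0.015 1" --pt "0 0 0 0 0 -0.02 1" --pt "0 0 0 0 0 -0.02 1" --pt "0 0 0 0 0 -0.02 1" --pt "0 0 0 0 0 -0.02 1" --pt "0 0 0 0 0 -0.02 1" --pt "0 0 0 0 0 -0.015 1" --pt "0 0 0 0 0 0 1" --pt "0 0 0 0 0 0 1"

```text
time: 13.45
ee_pos: [0.4695, 0.3589, 0.3079]
eef_rot: [0.711, 0.704, 0.004, 0.0]
ft_force: [0.8, -0.5, -0.6]
width: 0.0161
```

```bash
python3 -c "
from h import *
to([.506,.089,.295],0); snap('scene','s6');snap('wrist','w6'); 
a=cv2.imread('pics/s6.png')[100:300,50:300];b=cv2.imread('pics/w6.png');
cv2.imwrite('pics/c7.png',cv2.convertScaleAbs(np.vstack([cv2.resize(a,(500,300)),cv2.resize(b[150:],(500,290))]),alpha=1.5))"
```

```text
t 13.45 pos [0.4695 0.3589 0.3079] ydir -0.6 rot [ 0.37 -0.31 -0.57] shift [-0.2696  0.0391  0.0117] F [ 0.8 -0.5 -0.6] w 0.0161 q [-1.27  0.25  0.66  1.49 -0.15  1.45 -0.62]
```

View pics/c7.png

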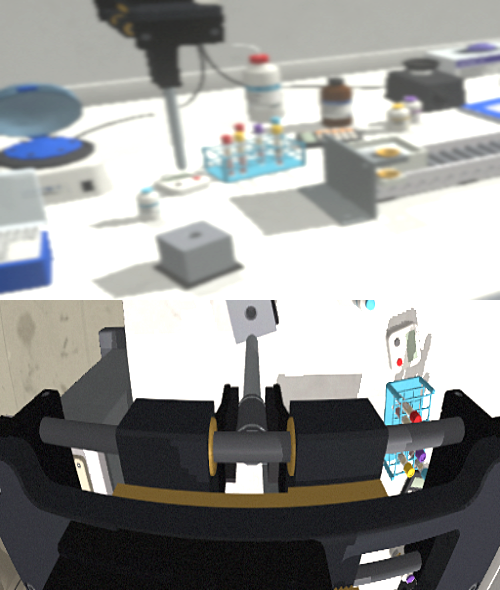

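The pin is held and clear of its stand. Carry it over the dock.

>>> send_rows --pt "0 0 0 -0.02 0.004 0 1" --pt "0 0 0 -0.03 0.005 0 1" --pt "0 0 0 -0.03 0.005 0.0 1" --pt "0 0 0 -0.03 0.005 0.0 1" --pt "0 0 0 -0.03 0.005 0.0 1" --pt "0 0 0 -0.03 0.005 0.0 1" --pt "0 0 0 -0.03 0.005 0.0 1" --pt "0 0 0 -0.03 0.003 0.0 1" --pt "0 0 0 -0.02 0 0 1" --pt "0 0 0 0 0 0 1"

```text
time: 14.55
ee_pos: [0.5012, 0.0895, 0.2986]
eef_rot: [0.712, 0.702, -0.003, -0.001]
ft_force: [-0.0, 0.6, -1.0]
width: 0.016
```

>>> send_rows --pt "0 0 0 0 0 0 1" --pt "0 0 0 0 0 0 1" --pt "0 0 0 0 0 0 1" --pt "0 0 0 0 0 0 1" --pt "0 0 0 0 0 0 1" --pt "0 0 0 0 0 0 1" --pt "0 0 0 0 0 0 1" --pt "0 0 0 0 0 0 1" --pt "0 0 0 0 0 0 1" --pt "0 0 0 0 0 0 1"

```text
time: 15.55
ee_pos: [0.5001, 0.0925, 0.2971]
eef_rot: [0.71, 0.704, -0.004, -0.001]
ft_force: [-0.3, 0.8, -0.3]
width: 0.0158
```

```bash
python3 -c "
from h import *
to([.506,.089,.295],0); snap('wrist','w7');snap('scene','s7');snap('top','t7'); to([.506,.089,.295],0)
a=cv2.imread('pics/s7.png')[90:260,150:350];b=cv2.imread('pics/w7.png')[100:280,180:340];c=cv2.imread('pics/t7.png')[150:250,180:300]
cv2.imwrite('pics/c8.png',cv2.convertScaleAbs(np.hstack([cv2.resize(a,(400,340)),cv2.resize(b,(400,450))[:450]][0:1]+[cv2.resize(b,(390,340))]),alpha=1.5))"
```

```text
t 15.55 pos [0.5001 0.0925 0.2971] ydir -0.5 rot [-0.42  0.26 -0.54] shift [-0.0034  0.0059  0.0021] F [-0.3  0.8 -0.3] w 0.0158 q [-1.06  0.03  0.82  1.7  -0.02  1.42 -0.25]
t 15.7 pos [0.5002 0.0924 0.2971] ydir -0.5 rot [-0.41  0.26 -0.54] shift [-0.0034  0.0059  0.0021] F [-0.7 -0.1 -1.1] w 0.0159 q [-1.06  0.03  0.82  1.7  -0.02  1.42 -0.25]
```

View pics/c8.png

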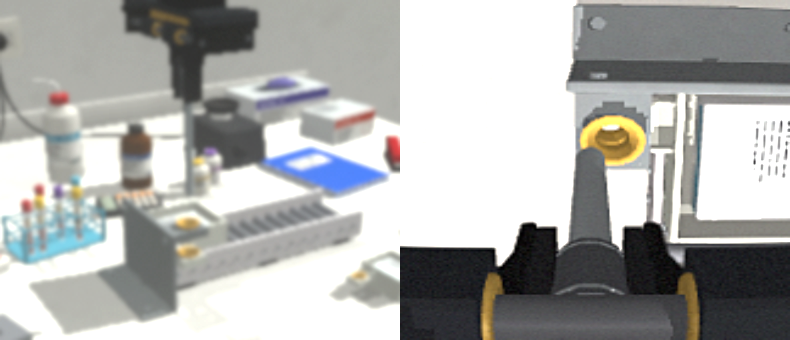

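The wrist view shows the dock ring (crop 613,138) with the lug bore under it, and the pin's lower end at (590,155). I'll measure both.

```bash
python3 -c "
from h import *
im,d,K,T=load('w7'); hsv=cv2.cvtColor(im,cv2.COLOR_BGR2HSV)
a,b,c,e=245,150,290,195
m=cv2.inRange(hsv[b:e,a:c],(12,100,80),(35,255,255)); ys,xs=np.nonzero(m)
print(xs.min()+a,xs.max()+a,ys.min()+b,ys.max()+b)
cv2.imwrite('pics/c9.png',cv2.resize(im[b:e,a:c],None,fx=13,fy=13,interpolation=cv2.INTER_NEAREST))
np.set_printoptions(linewidth=200); print(d[170:200:3,246:274:3].round(3))
"
```

```text
254 280 161 186
[[0.454 0.455 0.342 0.335 0.338 0.385 0.386 0.388 0.385 0.356]
 [0.457 0.456 0.342 0.337 0.341 0.358 0.384 0.383 0.38  0.348]
 [0.458 0.458 0.345 0.337 0.34  0.343 0.353 0.356 0.353 0.343]
 [0.46  0.461 0.345 0.284 0.283 0.287 0.344 0.345 0.345 0.341]
 [0.461 0.462 0.283 0.275 0.271 0.276 0.341 0.343 0.342 0.34 ]
 [0.463 0.462 0.273 0.263 0.264 0.266 0.342 0.341 0.34  0.345]
 [0.464 0.463 0.264 0.256 0.254 0.257 0.346 0.348 0.348 0.348]
 [0.464 0.465 0.254 0.247 0.246 0.248 0.26  0.465 0.465 0.465]
 [0.466 0.466 0.245 0.24  0.237 0.241 0.251 0.466 0.466 0.465]
 [0.466 0.467 0.237 0.233 0.231 0.235 0.243 0.467 0.467 0.467]]
```

View pics/c9.png

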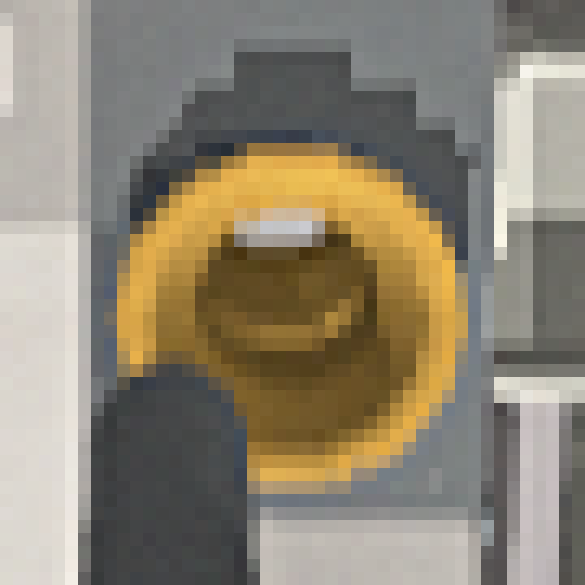

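```bash
python3 -c "
from h import *
im,d,K,T=load('w7')
print('dock',fray(K,T,267,174,.116)); print('tip far edge',fray(K,T,257.4,177.8,.1565)); print(fray(K,T,254,185,.1565),fray(K,T,263,185,.1565))
# head lower edge / pin axis sanity; TCP
print(read_state()['ee_pos'])
for dv in (200,215,230):
    row=im[dv].astype(int).sum(1); xs=[u for u in range(240,275) if row[u]<330]; print(dv,xs[0],xs[-1])
"
```

```text
dock [0.50964028 0.0864829  0.116     ]
tip far edge [0.49917201 0.09328477 0.1565    ]
[0.49569919 0.08581838 0.1565    ] [0.50472052 0.08576422 0.1565    ]
[0.50015458 0.09243997 0.29710493]
200 251 264
215 250 265
230 240 274
```

>>> send_rows --pt "-0.4 0.3 0 -0.001 0.005 0 1" --pt "0 0 0 -0.001 0.003 0 1" --pt "0 0 0 0 0.001 0.005 1" --pt "0 0 0 0 0 0.008 1" --pt "0 0 0 0 0 0.008 1" --pt "0 0 0 0 0 0.004 1" --pt "0 0 0 0 0 0 1" --pt "0 0 0 0 0 0 1" --pt "0 0 0 0 0 0 1" --pt "0 0 0 0 0 0 1"

```text
time: 16.7
ee_pos: [0.5097, 0.09, 0.2693]
eef_rot: [0.71, 0.704, 0.0, -0.0]
ft_force: [-0.3, 0.3, -1.0]
width: 0.0156
```

```bash
python3 -c "
from h import *
to([.51,.090,.27],0); snap('wrist','w8'); to([.51,.09,.27],0)
im,d,K,T=load('w8')
a,b,c,e=225,140,305,215
cv2.imwrite('pics/c10.png',cv2.resize(im[b:e,a:c],None,fx=8,fy=8,interpolation=cv2.INTER_NEAREST))
"
```

```text
t 16.7 pos [0.5097 0.09   0.2693] ydir -0.6 rot [-0.02 -0.04 -0.55] shift [-0.      0.0003 -0.0007] F [-0.3  0.3 -1. ] w 0.0156 q [-1.05  0.07  0.83  1.73 -0.06  1.36 -0.21]
t 16.75 pos [0.5097 0.09   0.2693] ydir -0.6 rot [-0.02 -0.03 -0.55] shift [-0.      0.0003 -0.0007] F [-0.2  0.6 -1.6] w 0.0161 q [-1.05  0.07  0.83  1.73 -0.06  1.36 -0.21]
```

View pics/c10.png

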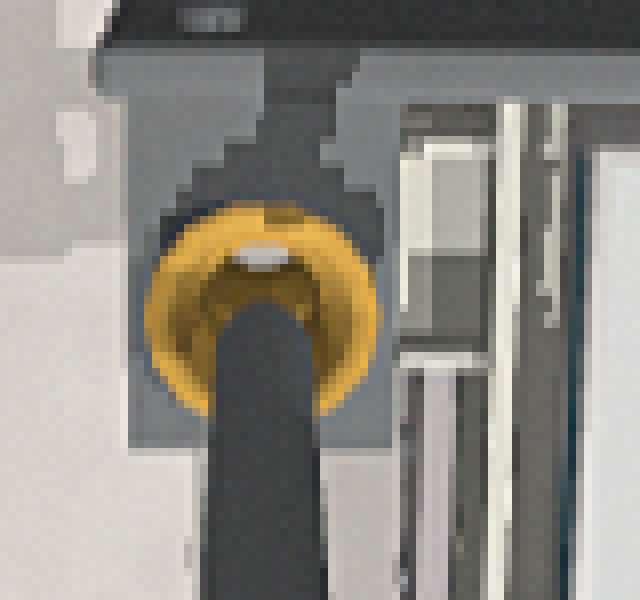

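```bash
python3 -c "
from h import *
im,d,K,T=load('w8'); f=lambda x,y,z: fray(K,T,225+x/8-.5,140+y/8-.5,z).round(4)
print('ring',f(263,200,.116),f(145,318,.116),f(383,318,.116)); print('tip+y edge',f(265,300,.1288), f(216,345,.1288),f(313,345,.1288))
"
```

```text
ring [0.5097 0.1023 0.116 ] [0.4942 0.0867 0.116 ] [0.5252 0.0864 0.116 ]
tip+y edge [0.5099 0.0924 0.1288] [0.5037 0.0867 0.1288] [0.5158 0.0866 0.1288]
```

Pin-to-ring offset is now about 1.4 mm in y. I'll correct it and start inserting.

>>> send_rows --pt "0 0 0 -0.0015 0 0.002 1" --pt "0 0 0 0 0 0.005 1" --pt "0 0 0 0 0 0.006 1" --pt "0 0 0 0 0 0.006 1" --pt "0 0 0 0 0 0.006 1" --pt "0 0 0 0 0 0.006 1" --pt "0 0 0 0 0 0.003 1" --pt "0 0 0 0 0 0 1" --pt "0 0 0 0 0 0 1" --pt "0 0 0 0 0 0 1"

```text
time: 17.75
ee_pos: [0.5095, 0.0884, 0.2319]
eef_rot: [0.71, 0.704, -0.0, -0.0]
ft_force: [-0.1, 0.5, -0.6]
width: 0.0161
```

```bash
python3 -c "
from h import *
to([.51,.0885,.1735],0); snap('wrist','w9'); to([.51,.0885,.1735],0)
im,d,K,T=load('w9')
a,b,c,e=225,140,305,215
cv2.imwrite('pics/c11.png',cv2.resize(im[b:e,a:c],None,fx=8,fy=8,interpolation=cv2.INTER_NEAREST))
"
```

```text
t 17.75 pos [0.5095 0.0884 0.2319] ydir -0.6 rot [-0.04 -0.02 -0.55] shift [0.0001 0.0005 0.0584] F [-0.1  0.5 -0.6] w 0.0161 q [-1.03  0.1   0.84  1.79 -0.08  1.28 -0.19]
t 17.8 pos [0.5096 0.0885 0.232 ] ydir -0.5 rot [-0.04 -0.03 -0.55] shift [0.     0.0005 0.0585] F [ 1.2  0.  -0.7] w 0.0158 q [-1.03  0.1   0.84  1.79 -0.08  1.28 -0.19]
```

View pics/c11.png

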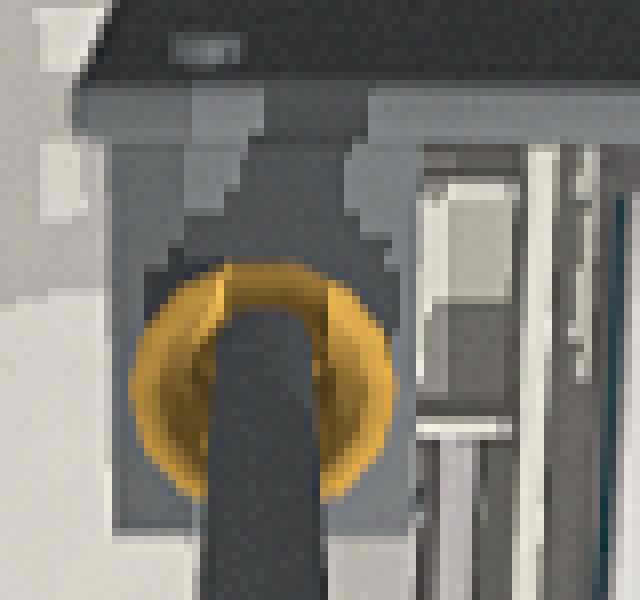

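In the bore with no contact force. Continue towards the lug.

>>> send_rows --pt "0 0 0 0 0 0.004 1" --pt "0 0 0 0 0 0.005 1" --pt "0 0 0 0 0 0.005 1" --pt "0 0 0 0 0 0.005 1" --pt "0 0 0 0 0 0.005 1" --pt "0 0 0 0 0 0.005 1" --pt "0 0 0 0 0 0.003 1" --pt "0 0 0 0 0 0 1" --pt "0 0 0 0 0 0 1" --pt "0 0 0 0 0 0 1"

```text
time: 18.8
ee_pos: [0.5095, 0.0885, 0.1971]
eef_rot: [0.71, 0.704, -0.0, -0.0]
ft_force: [-0.3, 0.4, -1.0]
width: 0.0158
```

```bash
python3 -c "
from h import *
to([.51,.0885,.1735],0); snap('scene','s9')
a=cv2.imread('pics/s9.png')[150:260,200:320];
cv2.imwrite('pics/c12.png',cv2.convertScaleAbs(cv2.resize(a,None,fx=5,fy=5,interpolation=cv2.INTER_CUBIC),alpha=1.5))"
```

```text
t 18.8 pos [0.5095 0.0885 0.1971] ydir -0.5 rot [-0.03 -0.03 -0.55] shift [0.     0.0005 0.0236] F [-0.3  0.4 -1. ] w 0.0158 q [-1.02  0.14  0.83  1.84 -0.11  1.21 -0.16]
```

View pics/c12.png

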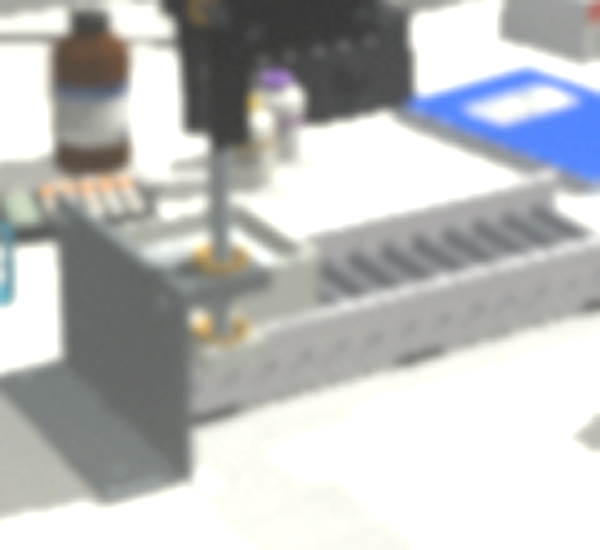

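Pin passes the dock ring (crop 220,258) and enters the lug ring (220,325), with the carrier against the plate. Lower it the rest of the way.

>>> send_rows --pt "0 0 0 0 0 0.003 1" --pt "0 0 0 0 0 0.004 1" --pt "0 0 0 0 0 0.004 1" --pt "0 0 0 0 0 0.004 1" --pt "0 0 0 0 0 0.004 1" --pt "0 0 0 0 0 0.002 1" --pt "0 0 0 0 0 0 1" --pt "0 0 0 0 0 0 1" --pt "0 0 0 0 0 0 1" --pt "0 0 0 0 0 0 1"

```text
time: 19.85
ee_pos: [0.5097, 0.0886, 0.1744]
eef_rot: [0.71, 0.704, 0.0, -0.0]
ft_force: [-0.9, -0.3, -0.5]
width: 0.0158
```

```bash
python3 -c "
from h import *
to([.51,.0885,.1735],0); snap('scene','s10'); snap('top','t10'); snap('wrist','w10'); to([.51,.0885,.1735],0)
a=cv2.imread('pics/s10.png')[150:260,200:320];b=cv2.imread('pics/w10.png')[100:260,190:350]; c=cv2.imread('pics/t10.png')[130:250,100:430]
f=lambda x,s:cv2.resize(x,s,interpolation=cv2.INTER_CUBIC)
cv2.imwrite('pics/c13.png',cv2.convertScaleAbs(np.vstack([np.hstack([f(a,(400,360)),f(b,(360,360))]),f(c,(760,235))]),alpha=1.5))
a=load('s10');K,T=a[2],a[3]; w=lambda p: K@(T[:3,:3].T@(np.array(p)-T[:3,3])); 
for p in ([.5096,.0875,.033],[.5096,.0875,.055]): q=w(p); print(q[:2]/q[2])"
```

```text
t 19.85 pos [0.5097 0.0886 0.1744] ydir -0.5 rot [-0.01 -0.03 -0.54] shift [-0.0001  0.0003  0.0009] F [-0.9 -0.3 -0.5] w 0.0158 q [-1.01  0.17  0.83  1.86 -0.14  1.16 -0.14]
t 20.0 pos [0.5097 0.0886 0.1744] ydir -0.5 rot [-0.01 -0.04 -0.54] shift [-0.0001  0.0003  0.0009] F [ 0.5  1.1 -0.1] w 0.0159 q [-1.01  0.17  0.83  1.86 -0.14  1.16 -0.14]
[243.95251317 228.49774959]
[243.8822561  221.20078118]
```

View pics/c13.png

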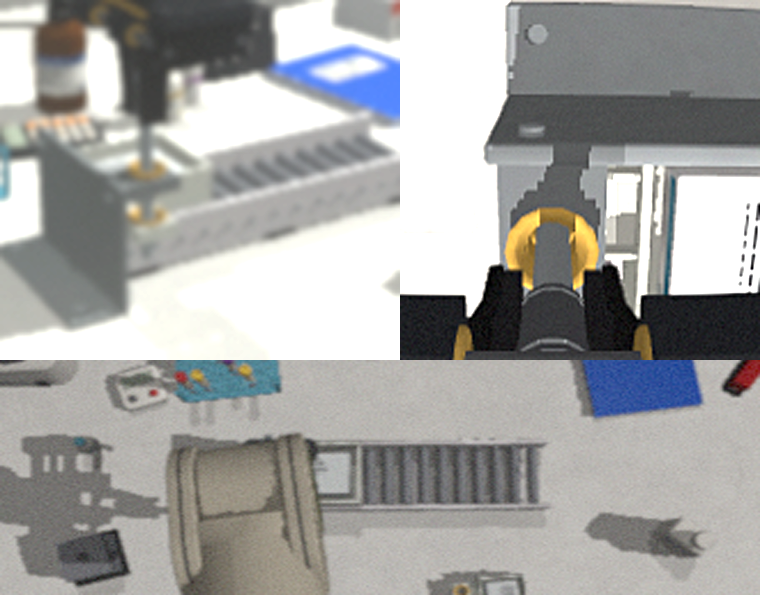

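```bash
python3 -c "
from h import *
a=cv2.imread('pics/s10.png')[185:245,215:285]; b=cv2.imread('pics/s9.png')[185:245,215:285]
f=lambda x:cv2.resize(x,None,fx=5.6,fy=6,interpolation=cv2.INTER_NEAREST)
cv2.imwrite('pics/c14.png',cv2.convertScaleAbs(np.hstack([f(b),f(a)]),alpha=1.3))"
```

```text
(no output)
```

View pics/c14.png

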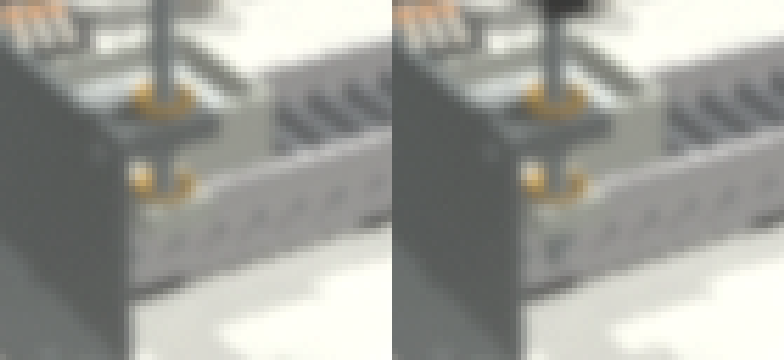

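The pin's end is visible below the lug at about scene pixel (244,228), which agrees with z ≈ 0.033. One last check of the carrier's rear edge and the bystanders.

```bash
python3 -c "
from h import *
for f in('top0','top3','t10'):
    P,im,d=pts(f); 
    q=P[165:215,230:325].reshape(-1,3); q=q[(q[:,2]>.079)&(q[:,2]<.094)&(q[:,0]>.53)&(q[:,0]<.635)]; print(f,len(q),'carrier y',np.percentile(q[:,1],[2,98]).round(4))
    for n,(a,b,c,e,lo,hi) in dict(wedge=(380,205,415,235,.03,.1),drop=(125,163,150,185,.03,.07),timer=(145,130,176,160,.01,.03)).items():
        p=P[b:e,a:c].reshape(-1,3); p=p[(p[:,2]>lo)&(p[:,2]<hi)]; print(n,len(p),np.median(p,0).round(3) if len(p) else '')
s=read_state(); print(s['joint_vel'].round(3),s['width'])"
```

```text
top0 200 carrier y [-0.1441 -0.0348]
wedge 331 [ 0.478 -0.406  0.067]
drop 80 [0.641 0.365 0.048]
timer 379 [0.736 0.301 0.016]
top3 119 carrier y [0.0065 0.0791]
wedge 329 [ 0.478 -0.406  0.067]
drop 80 [0.641 0.365 0.047]
timer 381 [0.736 0.301 0.016]
t10 91 carrier y [0.0065 0.0573]
wedge 332 [ 0.478 -0.406  0.067]
drop 81 [0.641 0.365 0.048]
timer 375 [0.736 0.301 0.016]
[0.001 0.002 0.001 0.001 0.001 0.001 0.   ] 0.01591999546614776
```

```bash
python3 -c "
from bench import *
print(close_job())"
```

```text
the job is handed in; nothing more can be done
None
```

I handed the job in at about 20 s: the carrier is pushed home and the pin is threaded through both bushings, still held upright by its head. The hand-in gives no verdict, so what follows is from my own last checks.

- **Carrier:** I pushed it until it would go no further against the end plate; it moved about 150 mm. Its rear edge read the same in the top view before and after the pin went in, so it stayed home.
- **Pin:** The insertion showed no contact force beyond sensor noise. The lower end came out at about z = 0.033–0.034 m from the arm's pose, roughly 21 mm under the lug and well clear of the counter. The scene picture shows it where that height predicts.
- **Grip and stillness:** The fingers hold the head with a 40 N setting, at an opening of 15.9 mm. That is about 2 mm less than the 18 mm head, which I put down to the pads giving, but I didn't check it. The tool is within 0.1° of vertical and the joint speeds are practically zero.
- **Bystanders:** The timer, small bottle and wedge bottle read within about 1 mm of where they started.

**Disagreements:**
- **Fixed bushing position:** The three cameras disagreed by up to about 5 mm. I aimed by the wrist camera, measuring the pin against the bushing.
- **Pin lean:** The wrist view put the pin's lower end about 2 mm off the tool axis in y, either a lean of about 0.015 rad or calibration error. Both are within the limits.

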